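# Scrub the open jar, then bring the marked jar to the front of the carousel

## Robot

A 7-joint arm with a two-finger parallel gripper is mounted at the origin on the work surface. World frame = base frame: x ahead of the robot, y to its left, z up, the work surface at z = 0. Lengths are in m, angles in rad, forces in N, time in s.
With the tool pointing down it reaches from about 0.4 to 0.85 m from the base axis. Payload 6.9 kg.
Tool frame: the origin (TCP) lies midway between the tips of the shut fingers; the grasp point (between the pads) lies 19 mm behind it; z points along the fingers, y is the direction in which the jaws open and shut (so a half turn about z gives the same grasp; the last joint's range is limited). The gripper opens to 85 mm and grips with 20 to 120 N. Pads are 22 mm wide; open, the fingers measure 114 mm over their backs; the gripper's body (76 mm by 85 mm) begins 54 mm behind the grasp point. The pads swing forward as they close: fully open they stand 13 mm farther back than shut.
Start: joints at [1.208, 0.507, -0.238, 1.5, 0.126, 1.149, -0.155], TCP at [0.282, -0.558, 0.231] pointing down, gripper open.
Joint ranges: [-3.08, 3.08], [-0.24, 2.05], [-1.43, 1.35], [0, 2.5], [-1.52, 4.66], [0.17, 1.96], [-2.89, 2.89]. Speed limits (rad/s): [2.39, 2.39, 3.14, 3.14, 3.14, 3.14, 3.14].

## Interface

Orientations are given as a unit quaternion [x, y, z, w].
In Python, from cell import monitor, eyes, ticket gives the robot as it stands. The module is installed in compiled form; this text tells all that it offers.
- The arm moves only by the tool apply_moves, never from a script. Its argument "steps" is one flat list of numbers, 6 for each row, row after row: the shift along the tool's x, y, z in mm, then the turn, a rotation vector about the tool's x, y, z in rad. A call has 1 to 8 rows; each row shifts and turns the commanded pose from where the row before left it, along the tool's axes as they then stand; what a row does not reach is not made up. A row lasts 1/8 s, in which the tool goes at most 62.5 mm and 10.7 degrees, less where a joint would pass 70% of its speed; a pose out of reach is approached as far as the arm can. A call is refused whole if a number of a shift passes 62.5 or a number of a turn 0.188, either way. A call with a gripper value outside its range is refused whole. "hand" is the finger opening in mm, from 0 to 85.4, set as the call begins (left out, the last holds). The fingers move at their own pace and stop on an object; the grip force is fixed at half the most. Time passes only in rows, so rows that do not move let the fingers close. It gives the time, the measured TCP pose, the force and the opening at its end, in the units of the state.
- monitor.state(): the state, without advancing time (a new reading comes with each control period).
- eyes.get_image(name): name is "side" or "top" or "wrist"; returns (picture, depth): 384x512x3 uint8, blue, green, red; 384x512 float32, m along the optical axis (not along the pixel's ray), 0 where there is no reading.
- eyes.get_calibration(name): a dict with "intrinsics" (3x3 intrinsics, pixels), "R" (3x3) and "t" (3): a world point X has camera coordinates R X + t; the wrist camera has in their place "T_tool_cam" (4x4, takes a point from camera to tool coordinates, whose origin is the TCP and whose axes are the flange's). Camera axes: x right, y down, z forward; pixel columns grow to the right and rows downward; lengths in m; the calibration is good to about 2 mm. A picture is of the moment at which its call begins: read the wrist's pose just before it. get_calibration takes no time and is no camera call.
- ticket.hand_in(): hands the job in, once; it reports no verdict.
The state is a dict: "time": time; "joint_positions": joint angles; "dq": joint speeds; "joint_efforts": joint torques, N m; "position": TCP position; "tcp_rot": TCP orientation; "contact_force": force on the tool from outside, world axes, zero at the start; "moment": the same for the moment, N m; "opening": finger opening in m.
Only numpy, scipy, OpenCV 4.12 (cv2) and the standard library are available. Lean on these libraries where they do the work, as an engineer would, in place of code of your own. Each camera call takes 0.05 s, during which the arm holds its last target.

## Task

The two jars on the carousel are to be washed one after the other. Now scrub the open jar with the brush that stands in it, drawing the brush up about 5 cm and pushing it back down to the bottom twice, with the bristles kept inside the jar and the jars left in their cups; then let the brush go, standing in its jar, and turn the carousel until the jar with the white band and white knob is at the front, in line with the white mark, ready to be opened and washed next. Finish while firmly gripping that jar's knob (or the carousel) so that the turntable is held still: do not let go at the end, and leave the lunch box, can opener and spoon rest alone.

Things in the scene. Friction and masses are not known exactly. Their poses are not given: they have to be found in the camera images.
- foot: fixed round black foot of the carousel, 220 mm across, 16 mm high; origin on the counter on the turning axis of the carousel (vertical); its -x axis points to the front, where an 8 mm high tab with a white mark reaches out to 170 mm from the axis
- front (a point): the point 85 mm from the carousel's axis, towards the white mark: the marked jar's axis belongs above it (x and y count)
- carousel: matte black steel rack, a plate 260 mm across and 6 mm thick (top at 24 mm above the counter), that turns freely either way (light drag, about 0.06 N m, no spring; stays where left) about the vertical axis through its origin; up to 6.2 rad either way. Two round wire cups, 50 mm high above the plate with about 1.5 mm play around the jar, have their centres 85 mm from the axis on its own -x and +x; a thin post on the axis rises to 119 mm above the counter
- marked_jar: closed amber glass jar with white band, 66 mm across, wooden lid 69 mm across with top at 120 mm, and on it an upright white round knob 26 mm in diameter and 40 mm high (120 to 160 mm); 0.3 to 0.65 kg, loose in one of the cups, in which it can spin. Origin at the centre of its underside, z up
- knob (a point): on the axis of the marked jar's knob, 145 mm above the jar's underside, 15 mm below the knob's top: where to grip it
- open_jar: open amber glass jar, 66 mm across, 120 mm high, wall 4 mm (58 mm bore), floor 5 mm thick; loose in the other cup, opposite the marked jar. Origin at the centre of its underside, z up
- mouth (a point): centre of the open jar's mouth, 120 mm above its underside
- brush: bottle brush, 240 mm long, about 80 g, standing upright in the open jar on its floor; origin at the bottom of the bristles. Stiff bristle head 46 mm in diameter from 0 to 60 mm, 10 mm steel rod from 60 to 130 mm, blue round handle 16 mm in diameter from 130 to 240 mm
- brush_grip (a point): on the axis of the brush handle, 205 mm above the bottom of the bristles: where to grip it
- brush_tip (a point): centre of the bottom of the brush's bristle head; 5 mm above the open jar's underside when the brush stands on the jar's floor
- lunch_box: bystander: green plastic lunch box with white clip lid, 172 x 132 x 62 mm, right of the carousel; origin at the centre of its underside
- can_opener: bystander: steel can opener, 155 mm long, 22 mm high, left of the carousel; origin under its middle
- spoon_rest: bystander: white ceramic spoon rest, bowl 90 mm across with a handle towards its -x, 18 mm high, left of the carousel; origin under the bowl
There are look-alikes about, which are no part of the job. What is shaped like the open_jar but pink is not meant.

How it is judged:
On the way, in this order (a step that is already met when the one before it is completed fails the run):
1. the brush is drawn up in the open jar (first stroke), the carousel not yet turned to the front (z of brush_tip in the frame of open_jar above 0.043 m and horizontal distance between knob and front above 0.04 m).
2. the brush is pushed back down to the bottom (z of brush_tip in the frame of open_jar below 0.018 m and horizontal distance between knob and front above 0.04 m).
3. the brush is drawn up a second time (all of step 1).
4. the brush is back down at the bottom (all of step 2).
At the end, for the whole second after the job is handed in: Marked jar's axis within 15 mm of the front point; both jars upright (7 degrees) and within 12 mm of seated; carousel still; fingers press on the marked jar or carousel with over 2 N; brush let go, its bristles within 20 mm of the open jar's floor (horizontal distance between knob and front below 0.015 m and angle between each of marked_jar, open_jar's own z axis and vertical below 0.12 rad and height (world z) of each of marked_jar, open_jar below 0.036 m and angular speed of carousel below 0.08 rad/s and (contact force between the fingers and marked_jar above 2 N or contact force between the fingers and carousel above 2 N) and contact force between the fingers and brush below 0.2 N and z of brush_tip in the frame of open_jar below 0.025 m and horizontal distance between brush_tip and open_jar below 0.03 m); the arm keeps its last pose, push and grip.
It fails at once if a jar is lifted out of its cup (more than 22 mm) (height (world z) of any of marked_jar, open_jar above 0.046 m).
It fails at once if a jar is tipped (angle between any of marked_jar, open_jar's own z axis and vertical above 0.35 rad).
It fails at once if the bristles leave the open jar (z of brush_tip in the frame of open_jar above 0.11 m).
It fails at once if a bystander is moved (distance of any of lunch_box, can_opener, spoon_rest from where it was at the start of the episode above 0.03 m).
It also fails if it takes over 51 s, if anything falls off the work surface, if the arm or the gripper's body presses on something with over 40 N, if the wrist force passes 120 N, or if a joint passes its speed limit or range.

## Working session

There is one attempt and no reset: what is moved stays moved. The work goes in short steps, Python scripts to look and compute and a tool call to move; the robot and the scene stay as the last step left them, time stands still between calls to the robot, and variables do not carry over. Pictures are saved under pics/ and viewed, and the job is handed in when it is done.

Besides the shell and the picture viewer there is one more tool, called after "Request:" as name(argument=value, ...) on one line, values as JSON. apply_moves: Moves the arm, as the interface text tells. Its arguments: {"type":"object","properties":{"steps":{"type":"array","items":{"type":"number"}},"hand":{"type":"number"}},"required":["steps"]}

```bash
mkdir -p pics; ls
python3 - <<'E'
from cell import monitor, eyes, ticket
import cv2,numpy as np
s=monitor.state()
for k,v in s.items(): print(k,np.round(v,3))
for n in ("side","top","wrist"):
    p,d=eyes.get_image(n); cv2.imwrite(f"pics/{n}0.png",p); np.save(f"pics/{n}0.npy",d)
    c=eyes.get_calibration(n)
    for k,v in c.items(): print(n,k,np.round(v,4).tolist())
a=cv2.imread("pics/side0.png")
E
```

```text
pics
time 0.0
joint_positions [ 1.207  0.508 -0.237  1.501  0.126  1.149 -0.155]
dq [ 0.001  0.002 -0.001 -0.001  0.     0.001  0.001]
joint_efforts [-1.0000e-03 -6.2059e+01 -2.1870e+00 -2.4966e+01  1.3000e-02  1.2000e-02
 -0.0000e+00]
position [ 0.282 -0.557  0.23 ]
tcp_rot [ 0.973  0.232 -0.    -0.001]
contact_force [ 0.851  0.138 -0.316]
moment [ 0.028 -0.007  0.02 ]
opening 0.086
side intrinsics [[440.8152, 0.0, 257.0738], [0.0, 440.8152, 185.4083], [0.0, 0.0, 1.0]]
side R [[-0.8109, -0.5851, 0.0127], [-0.3437, 0.4586, -0.8195], [0.4737, -0.6688, -0.573]]
side t [0.4466, 0.3344, 0.9458]
top intrinsics [[496.6911, 0.0, 251.2948], [0.0, 496.6911, 190.2486], [0.0, 0.0, 1.0]]
top R [[0.0149, -0.9999, -0.0], [-0.9826, -0.0146, -0.185], [0.185, 0.0028, -0.9827]]
top t [-0.0101, 0.5995, 1.5275]
wrist intrinsics [[308.4024, 0.0, 254.3617], [0.0, 308.4024, 185.5142], [0.0, 0.0, 1.0]]
wrist T_tool_cam [[0.0005, -0.9569, -0.2905, 0.0755], [1.0, 0.0005, 0.0002, 0.0013], [-0.0001, -0.2905, 0.9569, -0.1426], [0.0, 0.0, 0.0, 1.0]]
```

View pics/side0.png

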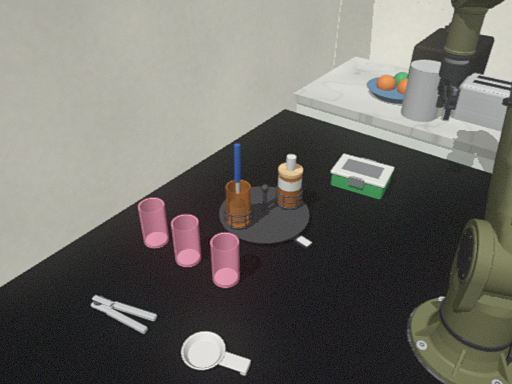

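View pics/top0.png

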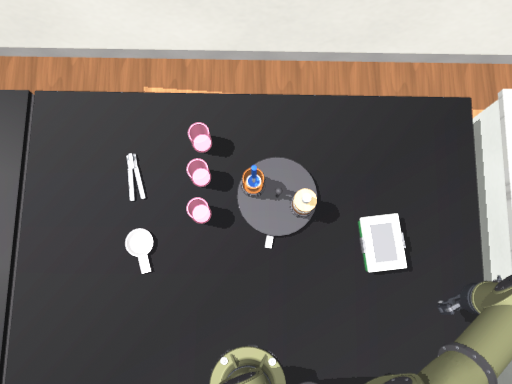

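View pics/wrist0.png

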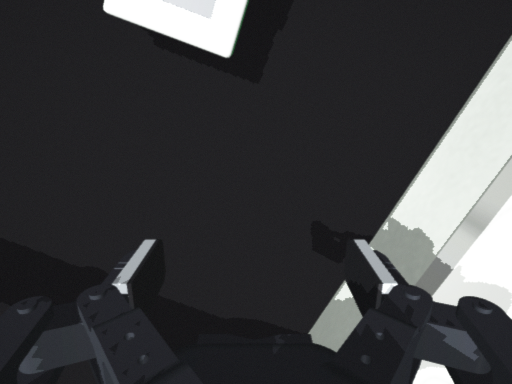

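The top view shows the carousel plate at about (277,197), the white mark at (269,242), the marked jar at about (304,202) and the open jar with the blue brush at about (254,180). Three pink look-alikes stand to the left at u≈200. Next I'll measure these positions.

```bash
cat > h.py <<'E'
import numpy as np, cv2
from cell import monitor, eyes
from scipy.spatial.transform import Rotation as Rn
def cal(n):
    c=eyes.get_calibration(n); K=np.array(c["intrinsics"])
    if n=="wrist":
        s=monitor.state(); T=np.eye(4); T[:3,:3]=Rn.from_quat(s["tcp_rot"]).as_matrix(); T[:3,3]=s["position"]
        M=np.linalg.inv(T@np.array(c["T_tool_cam"])); return K,M[:3,:3],M[:3,3]
    return K,np.array(c["R"]),np.array(c["t"])
def ray(C,u,v):
    K,R,t=C; d=R.T@np.linalg.inv(K)@np.array([u,v,1.]); return -R.T@t,d
def onz(C,u,v,z):
    o,d=ray(C,u,v); return o+d*(z-o[2])/d[2]
def cloud(C,dep):
    K,R,t=C; v,u=np.mgrid[0:dep.shape[0],0:dep.shape[1]]
    P=np.stack([(u-K[0,2])/K[0,0]*dep,(v-K[1,2])/K[1,1]*dep,dep],-1)
    return (P-t)@R
def proj(C,X):
    K,R,t=C; p=K@(R@np.asarray(X)+t); return p[:2]/p[2]
def tri(C1,p1,C2,p2):
    o1,d1=ray(C1,*p1);o2,d2=ray(C2,*p2); A=np.stack([d1,-d2],1); s=np.linalg.lstsq(A,o2-o1,rcond=None)[0]
    a=o1+s[0]*d1;b=o2+s[1]*d2; return (a+b)/2,np.linalg.norm(a-b)
E
python3 - <<'E'
from h import *
for n in ("side","top"):
    im=cv2.imread(f"pics/{n}0.png"); d=np.load(f"pics/{n}0.npy"); C=cal(n); P=cloud(C,d)
    hsv=cv2.cvtColor(im,cv2.COLOR_BGR2HSV); ok=d>0
    roi=np.zeros(d.shape,bool)
    if n=="top": roi[150:260,225:330]=1
    else: roi[130:260,210:325]=1
    blue=(hsv[...,0]>100)&(hsv[...,0]<130)&(hsv[...,1]>150)&(hsv[...,2]>60)&roi
    white=(hsv[...,1]<50)&(hsv[...,2]>150)&roi
    for nm,m in(("blue",blue),("white",white)):
        k,l,st,ce=cv2.connectedComponentsWithStats(m.astype(np.uint8))
        for i in range(1,k):
            if st[i,4]<8: continue
            q=P[(l==i)&ok]
            print(n,nm,st[i],ce[i].round(1),"med",np.median(q,0).round(4),"min",q.min(0).round(3),"max",q.max(0).round(3), "top xy", np.mean(q[q[:,2]>q[:,2].max()-.01],0).round(4))
    # plate points
    q=P[roi&ok]; q=q[(abs(q[:,2]-.024)<.008)]
    print(n,"plate",len(q),cv2.minEnclosingCircle(q[:,:2].astype(np.float32)))
print(onz(cal("top"),269,242,.008))
E
```

```text
side blue [234 144   7  38 190] [236.7 163.2] med [ 0.6198 -0.0032  0.2093] min [ 0.613 -0.373 -0.005] max [0.925 0.002 0.269] top xy [ 0.621  -0.005   0.2646]
side white [210 130  40  25 530] [223.2 138.1] med [ 1.4368 -0.8995 -0.3889] min [ 1.424 -1.145 -0.446] max [ 1.449 -0.795 -0.294] top xy [ 1.4369 -0.8169 -0.2974]
side white [286 154  10  17 131] [290.4 161.7] med [ 0.5524 -0.1556  0.1688] min [ 0.542 -0.439 -0.003] max [ 0.725 -0.148  0.184] top xy [ 0.5539 -0.1603  0.1802]
side white [279 178  20  13 171] [287.9 185.3] med [ 0.5435 -0.1358  0.1028] min [ 0.522 -0.158  0.083] max [ 0.578 -0.128  0.118] top xy [ 0.5445 -0.1381  0.1126]
side white [236 184   2   9  16] [236.6 187.7] med [ 0.6222 -0.0031  0.1371] min [ 0.618 -0.007  0.123] max [ 0.627 -0.     0.151] top xy [ 0.6212 -0.0021  0.1476]
side white [297 236  15  10  80] [303.5 240.7] med [ 0.4403 -0.0605  0.0073] min [ 0.42  -0.073  0.004] max [ 0.46  -0.046  0.011] top xy [ 0.4397 -0.0605  0.0074]
side plate 2750 ((0.5863193273544312, -0.08735662698745728), 0.1332373470067978)
top blue [248 165  11  21 111] [253.3 1
[... 176 characters left out ...]
7 0.01   0.0847] min [0.608 0.003 0.046] max [0.646 0.016 0.093] top xy [0.6221 0.01   0.0866]
top white [256 175   5  13  20] [258.7 180.8] med [ 0.6265 -0.025   0.0838] min [ 0.593 -0.028  0.067] max [ 0.645 -0.015  0.143] top xy [ 0.5934 -0.0155  0.1427]
top white [293 188  24  25 373] [303.5 199.9] med [ 0.5546 -0.157   0.1448] min [ 0.523 -0.208  0.021] max [ 0.615 -0.129  0.191] top xy [ 0.5563 -0.1633  0.1851]
top white [265 235   9  14  90] [268.5 241.4] med [ 0.4427 -0.0589  0.0086] min [ 0.421 -0.073 -0.003] max [ 0.462 -0.048  0.019] top xy [ 0.4389 -0.0605  0.0119]
top plate 3564 ((0.5725063681602478, -0.10408539324998856), 0.153868168592453)
[ 0.43976723 -0.06063725  0.008     ]
```

Run:
```python
import cv2
a=cv2.imread("pics/top0.png")[150:260,220:340];b=cv2.imread("pics/side0.png")[135:255,205:325]
cv2.imwrite("pics/z0.png",cv2.hconcat([cv2.resize(a,(400,400),interpolation=2),cv2.resize(b,(400,400),interpolation=2)]))
```

```text
(no output)
```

View pics/z0.png

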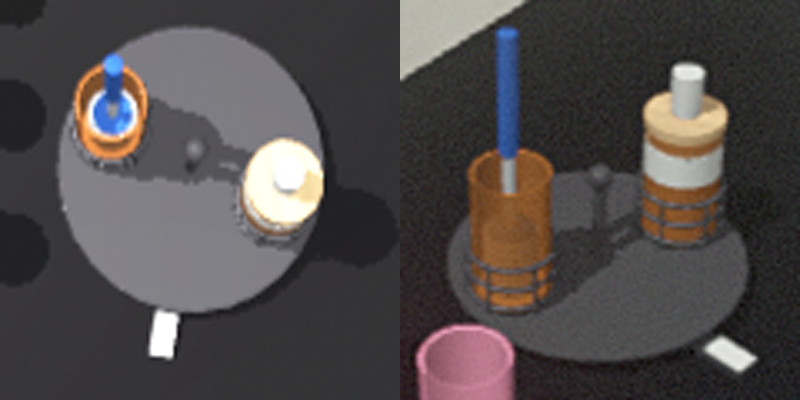

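The left crop (top view) shows a near-upright brush in the open jar, the post in the middle and the knob at right. The white tab is at the front. Next I'll refine these with two-view rays.

Run:
```python
from h import *
S,T=cal("side"),cal("top")
st=cv2.imread("pics/top0.png"); ss=cv2.imread("pics/side0.png")
# plate: threshold gray brighter than counter in top
hsv=cv2.cvtColor(st,cv2.COLOR_BGR2HSV)
# knob top: white blob upper in top view
def cen(im,box,f):
    x,y,w,h=box; m=np.zeros(im.shape[:2],np.uint8); hs=cv2.cvtColor(im,cv2.COLOR_BGR2HSV)[y:y+h,x:x+w]; m[y:y+h,x:x+w]=f(hs)
    return m
wh=lambda h:(h[...,1]<40)&(h[...,2]>180)
m=cen(ss,(284,150,14,30),wh); v,u=np.nonzero(m); print("side knob rows",v.min(),v.max(),[(r,u[v==r].min(),u[v==r].max()) for r in range(v.min(),v.max()+1)])
m=cen(st,(290,185,30,30),wh); v,u=np.nonzero(m); print("top knob",[(r,u[v==r].min(),u[v==r].max()) for r in range(v.min(),v.max()+1)])
bl=lambda h:(h[...,0]>100)&(h[...,0]<130)&(h[...,1]>120)&(h[...,2]>50)
m=cen(ss,(225,135,25,60),bl); v,u=np.nonzero(m); print("side brush",[(r,u[v==r].min(),u[v==r].max()) for r in range(v.min(),v.max()+1)][::4])
m=cen(st,(240,160,25,30),bl); v,u=np.nonzero(m); print("top brush",[(r,u[v==r].min(),u[v==r].max()) for r in range(v.min(),v.max()+1)])
# brush axis: project candidate vertical lines
for X in [(0.622,-0.007,z) for z in (.269,.234,.16,.03)]+[(0.557,-.163,z) for z in (.184,.164,.144)]:
    print(X,proj(S,X).round(1),proj(T,X).round(1))
# plate edge
g=cv2.cvtColor(st,cv2.COLOR_BGR2GRAY); print("gray plate/counter",g[225,280],g[250,300],g[170,290])
ang=np.radians(np.arange(0,360,10)); pts=[]
for a in ang:
    c0=np.array([.590,-.085]); prof=[]
    rs=np.arange(.115,.145,.001)
    for r in rs:
        p=proj(T,(*(c0+r*np.array([np.cos(a),np.sin(a)])),.024)); prof.append(cv2.getRectSubPix(g,(1,1),tuple(map(float,p)))[0,0])
    prof=cv2.GaussianBlur(np.array(prof,np.float32)[None],(5,1),0)[0]; k=np.argmin(np.diff(prof)); 
    if np.diff(prof)[k]<-4: pts.append(c0+rs[k]*np.array([np.cos(a),np.sin(a)]))
pts=np.array(pts); 
from scipy.optimize import least_squares
f=least_squares(lambda c:np.hypot(*(pts-c[:2]).T)-c[2],[.59,-.085,.13],loss="soft_l1",f_scale=.002); print("plate",f.x,len(pts),np.abs(f.fun).max())
```

```text
side knob rows 155 170 [(155, np.int64(287), np.int64(294)), (156, np.int64(287), np.int64(295)), (157, np.int64(287), np.int64(295)), (158, np.int64(288), np.int64(295)), (159, np.int64(288), np.int64(292)), (160, np.int64(288), np.int64(291)), (161, np.int64(288), np.int64(291)), (162, np.int64(288), np.int64(291)), (163, np.int64(288), np.int64(291)), (164, np.int64(288), np.int64(291)), (165, np.int64(288), np.int64(290)), (166, np.int64(287), np.int64(290)), (167, np.int64(288), np.int64(290)), (168, np.int64(288), np.int64(290)), (169, np.int64(288), np.int64(290)), (170, np.int64(289), np.int64(290))]Traceback (most recent call last):
  File "<stdin>", line 12, in <module>
    return umr_minimum(a, axis, None, out, keepdims, initial, where)
ValueError: zero-size array to reduction operation minimum which has no identity
```

Run:
```python
from h import *
from scipy.optimize import least_squares
S,T=cal("side"),cal("top")
st=cv2.imread("pics/top0.png"); ss=cv2.imread("pics/side0.png")
bl=lambda h:(h[...,0]>100)&(h[...,0]<130)&(h[...,1]>120)&(h[...,2]>50)
def rows(im,box,f):
    x,y,w,h=box; m=f(cv2.cvtColor(im,cv2.COLOR_BGR2HSV)[y:y+h,x:x+w])
    return [(y+r,int(x+np.nonzero(m[r])[0].min()),int(x+np.nonzero(m[r])[0].max())) for r in range(h) if m[r].any()]
print("side brush",rows(ss,(225,135,25,60),bl)[::4])
print("top brush",rows(st,(240,160,25,30),bl))
print("top knob",rows(st,(290,185,30,30),lambda h:(h[...,1]<25)&(h[...,2]>200)))
for X in [(0.622,-0.007,z) for z in (.269,.234,.16,.03)]+[(0.557,-.163,z) for z in (.184,.164,.144)]:
    print(X,proj(S,X).round(1),proj(T,X).round(1))
g=cv2.cvtColor(st,cv2.COLOR_BGR2GRAY)
pts=[];c0=np.array([.590,-.085]);rs=np.arange(.115,.145,.001)
for a in np.radians(np.arange(0,360,10)):
    e=np.array([np.cos(a),np.sin(a)])
    prof=np.array([cv2.getRectSubPix(g,(1,1),tuple(map(float,proj(T,(*(c0+r*e),.024)))))[0,0] for r in rs],np.float32)
    prof=cv2.GaussianBlur(prof[None],(5,1),0)[0]; k=np.argmin(np.diff(prof))
    if np.diff(prof)[k]<-3: pts.append(c0+rs[k]*e)
pts=np.array(pts)
f=least_squares(lambda c:np.hypot(*(pts-c[:2]).T)-c[2],[.59,-.085,.13],loss="soft_l1",f_scale=.002); print("plate",f.x,len(pts),np.abs(f.fun).max())
```

```text
side brush [(143, 235, 238), (147, 234, 239), (151, 234, 239), (155, 234, 239), (159, 234, 240), (163, 234, 240), (167, 234, 240), (171, 234, 240), (175, 234, 240), (179, 235, 239)]
top brush [(165, 252, 255), (166, 251, 256), (167, 252, 256), (168, 252, 256), (169, 251, 255), (170, 252, 255), (171, 252, 255), (172, 252, 255), (173, 252, 255), (174, 252, 255), (175, 252, 255), (176, 251, 256), (177, 250, 257), (178, 249, 258), (179, 248, 258), (180, 248, 258), (181, 248, 258), (182, 248, 258), (183, 249, 258), (184, 249, 257), (185, 250, 256), (186, 253, 254)]
top knob [(189, 303, 305), (190, 301, 309), (191, 299, 311), (192, 298, 312), (193, 297, 313), (194, 296, 314), (195, 296, 314), (196, 295, 315), (197, 295, 314), (198, 295, 310), (199, 295, 310), (200, 295, 310), (201, 295, 309), (202, 295, 303), (203, 295, 302), (204, 296, 305), (205, 294, 309), (206, 294, 313), (207, 295, 312), (208, 295, 311), (209, 296, 310), (210, 305, 308), (212, 303, 303)]
(0.622, -0.007, 0.269) [236.8 143.8] [253.5 168.1]
(0.622, -0.007, 0.234) [237.  155.9] [253.5 171. ]
(0.622, -0.007, 0.16) [237.3 180.2] [253.3 176.5]
(0.622, -0.007, 0.03) [237.9 218.7] [253.2 185. ]
(0.557, -0.163, 0.184) [290.7 155.4] [306.5 197.3]
(0.557, -0.163, 0.164) [290.3 161.6] [305.8 198.4]
(0.557, -0.163, 0.144) [289.9 167.7] [305.1 199.6]
plate [ 0.5893721  -0.08392639  0.12851041] 36 0.013121176310387103
```

Request:
apply_moves(steps=[0, 0, -20, 0, 0, 0, 0, 0, -30, 0, 0, 0, 0, 0, -30, 0, 0, 0, 34.5, -21, 0, 0, 0, 0, 34.5, -21, 0, 0, 0, 0, 34.5, -21, 0, 0, 0, 0, 34.5, -21, 0, 0, 0, 0, 34.5, -21, 0, 0, 0, 0], hand=85)

```text
time: 1.15
position: [0.3892, -0.3847, 0.3111]
tcp_rot: [0.973, 0.232, -0.0, -0.0]
contact_force: [0.4, -0.4, 0.6]
opening: 0.0849
```

Request:
apply_moves(steps=[34.5, -21, 0, 0, 0, 0, 34.5, -21, 0, 0, 0, 0, 34.5, -21, 0, 0, 0, 0, 34.5, -21, 0, 0, 0, 0, 34.5, -21, 0, 0, 0, 0, 34.5, -21, 0, 0, 0, 0, 34.5, -21, 0, 0, 0, 0, 30, -18, 0, 0, 0, 0])

```text
time: 2.15
position: [0.557, -0.1146, 0.311]
tcp_rot: [0.973, 0.233, -0.0, -0.0]
contact_force: [-0.1, -0.4, -0.5]
opening: 0.0848
```

Request:
apply_moves(steps=[30, -19, 0, 0, 0, 0, 30, -19, 0, 0, 0, 0, 26, -16, 0, 0, 0, 0, 15, -9, 0, 0, 0, 0, 0, 0, 0, 0, 0, 0])

```text
time: 2.78
position: [0.6182, -0.0134, 0.3108]
tcp_rot: [0.972, 0.233, -0.0, -0.0]
contact_force: [-0.1, 0.1, 0.6]
opening: 0.0847
```

Run:
```python
from h import *
s=monitor.state(); print(s["position"])
C=cal("wrist"); p,d=eyes.get_image("wrist"); cv2.imwrite("pics/w1.png",p); np.save("pics/w1.npy",d)
for X in [(.622,-.007,.269),(.557,-.163,.184)]: print(proj(C,X))
P=cloud(C,d); h=cv2.cvtColor(p,cv2.COLOR_BGR2HSV)
m=(h[...,0]>100)&(h[...,0]<130)&(h[...,1]>120)&(h[...,2]>50)&(d>0)
q=P[m]; print(len(q)); 
if len(q): t=q[q[:,2]>q[:,2].max()-.006]; print(q[:,2].max(), len(t), (t.min(0)+t.max(0))/2, t.mean(0))
```

```text
[ 0.61821189 -0.01337607  0.31084588]
[246.0007837  205.36880272]
[356.30030882 294.17383547]
1089
0.26905425074459444 82 [ 0.62877206 -0.00844548  0.26608582] [ 0.6318893  -0.00695183  0.26621507]
```

View pics/w1.png

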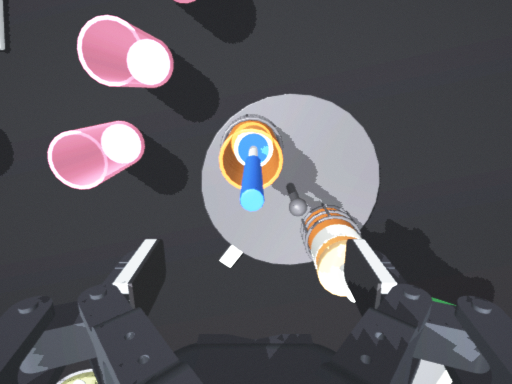

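The wrist view shows the blue handle's top at about (252,202), between the fingers. That puts it at roughly (0.625,-0.009), so I shift 8 mm along tool x and go down 96 mm.

Request:
apply_moves(steps=[8, -0.5, 0, 0, 0, 0, 0, 0, 20, 0, 0, 0, 0, 0, 25, 0, 0, 0, 0, 0, 25, 0, 0, 0, 0, 0, 20, 0, 0, 0, 0, 0, 6, 0, 0, 0, 0, 0, 0, 0, 0, 0])

```text
time: 3.7
position: [0.6251, -0.0108, 0.2155]
tcp_rot: [0.973, 0.232, -0.0, 0.0]
contact_force: [-0.4, 0.3, 0.3]
opening: 0.085
```

Request:
apply_moves(steps=[0, 0, 0, 0, 0, 0, 0, 0, 0, 0, 0, 0, 0, 0, 0, 0, 0, 0, 0, 0, 0, 0, 0, 0, 0, 0, 0, 0, 0, 0], hand=0)

```text
time: 4.32
position: [0.6251, -0.0099, 0.2156]
tcp_rot: [0.973, 0.232, 0.0, -0.0]
contact_force: [-0.1, -0.0, 1.7]
opening: 0.0145
```

Run:
```python
from h import *
s=monitor.state(); print(s["position"],s["contact_force"],s["moment"],s["opening"],s["time"])
p,d=eyes.get_image("side"); cv2.imwrite("pics/s2.png",p[100:292,130:386].repeat(3,0).repeat(3,1))
```

```text
[ 0.62514289 -0.0099264   0.21556974] [-0.06060805 -0.04471999  1.74419409] [ 0.18372122  0.06713296 -0.03280109] 0.014479829128084088 4.325
```

View pics/s2.png

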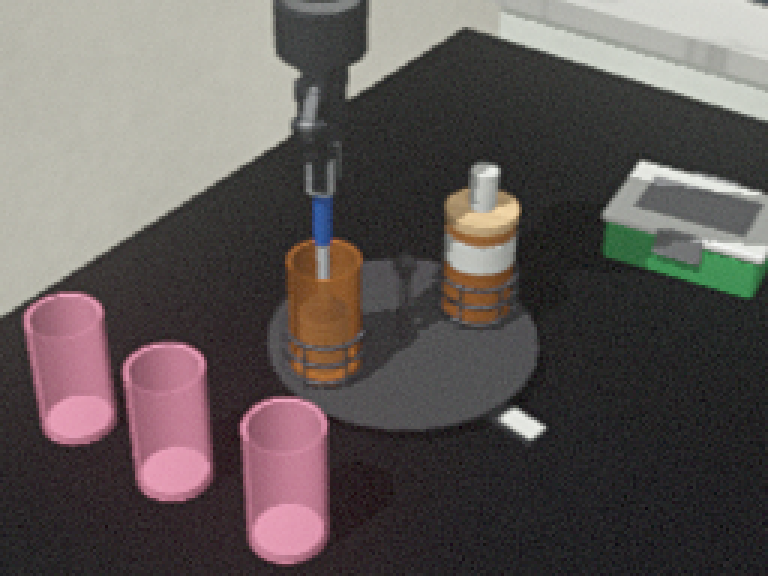

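The brush is gripped (opening 14.5 mm on the 16 mm handle). In this view the jars, cups and carousel look unchanged. First upstroke.

Request:
apply_moves(steps=[0, 0, -4, 0, 0, 0, 0, 0, -9, 0, 0, 0, 0, 0, -10, 0, 0, 0, 0, 0, -10, 0, 0, 0, 0, 0, -10, 0, 0, 0, 0, 0, -7, 0, 0, 0, 0, 0, 0, 0, 0, 0, 0, 0, 0, 0, 0, 0])

```text
time: 5.38
position: [0.6248, -0.0103, 0.265]
tcp_rot: [0.973, 0.232, -0.0, -0.0]
contact_force: [0.1, -0.1, -1.0]
opening: 0.0143
```

Run:
```python
from h import *
s=monitor.state(); print(s["position"],s["contact_force"],s["moment"],s["opening"],s["time"])
p,d=eyes.get_image("side"); cv2.imwrite("pics/s3.png",p[100:292,130:386].repeat(3,0).repeat(3,1))
```

```text
[ 0.62482976 -0.01025677  0.26496745] [ 0.14558904 -0.08147828 -0.96102852] [-0.05548518  0.00732628 -0.02575147] 0.01429105014328532 5.375
```

View pics/s3.png

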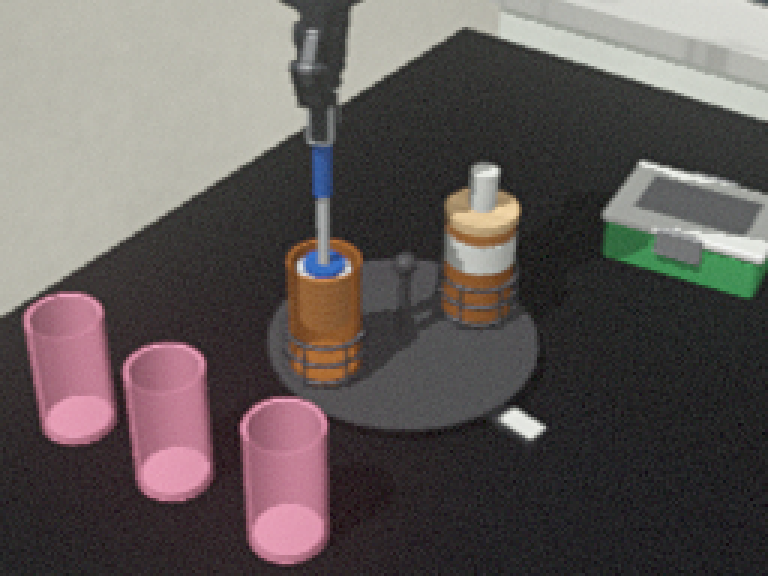

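The brush rose 49.5 mm and the bristle head is just below the rim, with the jar still seated. Down, up and down again.

Request:
apply_moves(steps=[0, 0, 6, 0, 0, 0, 0, 0, 10, 0, 0, 0, 0, 0, 10, 0, 0, 0, 0, 0, 10, 0, 0, 0, 0, 0, 8, 0, 0, 0, 0, 0, 5, 0, 0, 0, 0, 0, 0, 0, 0, 0, 0, 0, 0, 0, 0, 0])

```text
time: 6.42
position: [0.6251, -0.0102, 0.2165]
tcp_rot: [0.973, 0.232, 0.0, 0.0]
contact_force: [-0.2, 0.7, -1.5]
opening: 0.0139
```

Request:
apply_moves(steps=[0, 0, -5, 0, 0, 0, 0, 0, -9, 0, 0, 0, 0, 0, -10, 0, 0, 0, 0, 0, -10, 0, 0, 0, 0, 0, -10, 0, 0, 0, 0, 0, -6, 0, 0, 0, 0, 0, 0, 0, 0, 0, 0, 0, 0, 0, 0, 0])

```text
time: 7.42
position: [0.6248, -0.0102, 0.2659]
tcp_rot: [0.973, 0.232, -0.0, -0.0]
contact_force: [0.0, 0.1, -0.2]
opening: 0.0145
```

Request:
apply_moves(steps=[0, 0, 6, 0, 0, 0, 0, 0, 10, 0, 0, 0, 0, 0, 10, 0, 0, 0, 0, 0, 10, 0, 0, 0, 0, 0, 8, 0, 0, 0, 0, 0, 6, 0, 0, 0, 0, 0, 0, 0, 0, 0, 0, 0, 0, 0, 0, 0])

```text
time: 8.43
position: [0.6251, -0.0102, 0.2164]
tcp_rot: [0.973, 0.232, 0.0, 0.0]
contact_force: [0.2, -0.1, -1.1]
opening: 0.0147
```

Run:
```python
from h import *
s=monitor.state(); print(s["position"],s["contact_force"],s["moment"],s["opening"],s["time"])
p,d=eyes.get_image("side"); cv2.imwrite("pics/s4.png",p[100:292,130:386].repeat(3,0).repeat(3,1))
```

```text
[ 0.62506312 -0.01020947  0.21636552] [ 0.24688447 -0.11646646 -1.13324638] [ 0.02151602 -0.03494795 -0.0317577 ] 0.014703143602723156 8.425
```

View pics/s4.png

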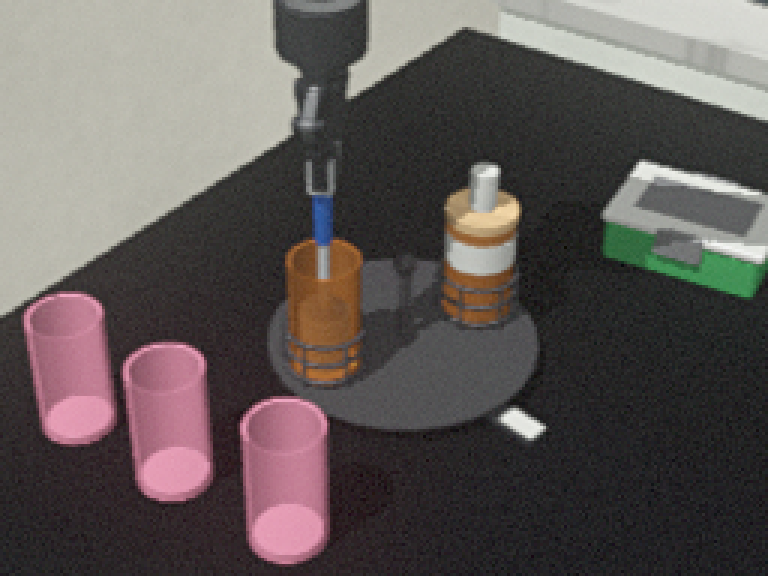

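Both strokes are done and the brush is about 1 mm off the floor. I'll settle it, release gently, and go up.

Request:
apply_moves(steps=[0, 0, 1, 0, 0, 0, 0, 0, 0, 0, 0, 0])

```text
time: 8.72
position: [0.6252, -0.0102, 0.2156]
tcp_rot: [0.973, 0.232, 0.0, 0.0]
contact_force: [0.9, -0.2, 1.9]
opening: 0.0145
```

Request:
apply_moves(steps=[0, 0, 0, 0, 0, 0, 0, 0, 0, 0, 0, 0, 0, 0, 0, 0, 0, 0], hand=30)

```text
time: 9.1
position: [0.625, -0.0102, 0.2152]
tcp_rot: [0.973, 0.232, -0.0, -0.0]
contact_force: [0.9, 0.0, 0.1]
opening: 0.0297
```

Request:
apply_moves(steps=[0, 0, 0, 0, 0, 0, 0, 0, 0, 0, 0, 0, 0, 0, 0, 0, 0, 0, 0, 0, -10, 0, 0, 0, 0, 0, -25, 0, 0, 0, 0, 0, -30, 0, 0, 0, 0, 0, -30, 0, 0, 0], hand=85)

```text
time: 9.98
position: [0.625, -0.0102, 0.312]
tcp_rot: [0.973, 0.232, 0.0, 0.0]
contact_force: [0.0, 0.1, 0.2]
opening: 0.0851
```

Run:
```python
from h import *
s=monitor.state(); print(s["position"],s["contact_force"],s["opening"],s["time"])
p,d=eyes.get_image("side"); cv2.imwrite("pics/s5.png",p[100:292,130:386].repeat(3,0).repeat(3,1))
C=cal("wrist"); p,d=eyes.get_image("wrist"); cv2.imwrite("pics/w5.png",p); np.save("pics/w5.npy",d)
for X in [(.625,-.009,.269),(.557,-.163,.184)]: print(proj(C,X))
```

```text
[ 0.62500512 -0.01016607  0.31202136] [0.02703351 0.06980575 0.19826552] 0.08514345802752693 9.975
[250.02641718 212.99348962]
[353.20149655 298.98673929]
```

View pics/s5.png

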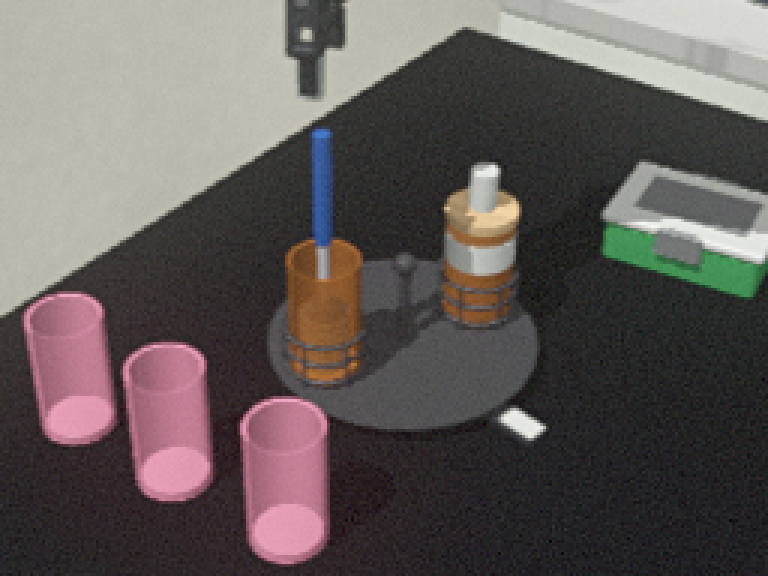

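View pics/w5.png

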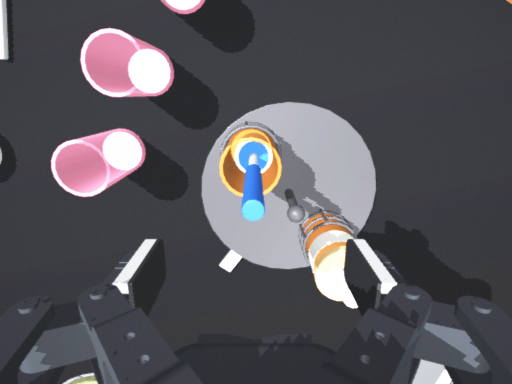

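The brush stands free in its jar. Its top is at (253,210) in the wrist view, and the jars are seated. Now over the knob.

Request:
apply_moves(steps=[-20, 16, 0, 0, 0, 0, -32, 26, 0, 0, 0, 0, -35, 29, 0, 0, 0, 0, -28, 23, 0, 0, 0, 0, -15, 12, 0, 0, 0, 0, 0, 0, 20, 0, 0, 0, 0, 0, 20, 0, 0, 0, 0, 0, 0, 0, 0, 0])

```text
time: 11.08
position: [0.5564, -0.1625, 0.2691]
tcp_rot: [0.973, 0.233, -0.001, -0.001]
contact_force: [-0.5, -0.7, 1.3]
opening: 0.0849
```

Run:
```python
from h import *
s=monitor.state(); print(s["position"],s["contact_force"],s["opening"],s["time"])
C=cal("wrist"); p,d=eyes.get_image("wrist"); cv2.imwrite("pics/w6.png",p)
for X in [(.557,-.163,.184),(.557,-.163,.144)]: print(proj(C,X))
```

```text
[ 0.5564366  -0.16252235  0.26908542] [-0.46569825 -0.67581426  1.32673416] 0.08486981367304021 11.075
[253.70112417 192.85929162]
[253.8954076  178.88645278]
```

View pics/w6.png

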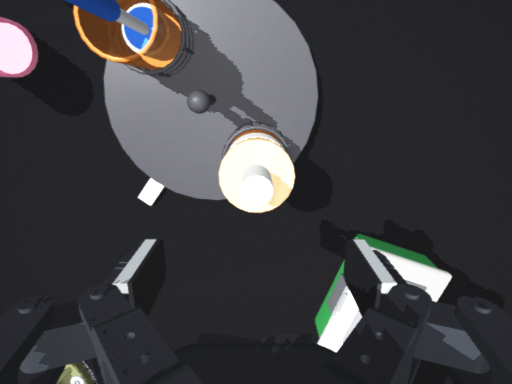

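The knob's top disc is centred at about (258,190), slightly right of and above the prediction. I'll correct 2.5 mm in x and 3.5 mm in y, then descend 117 mm.

Request:
apply_moves(steps=[2.5, 3.5, 15, 0, 0, 0, 0, 0, 25, 0, 0, 0, 0, 0, 25, 0, 0, 0, 0, 0, 22, 0, 0, 0, 0, 0, 18, 0, 0, 0, 0, 0, 12, 0, 0, 0, 0, 0, 0, 0, 0, 0])

```text
time: 12.0
position: [0.5606, -0.1654, 0.1525]
tcp_rot: [0.973, 0.232, -0.001, -0.0]
contact_force: [-0.3, 0.3, -0.4]
opening: 0.0851
```

Request:
apply_moves(steps=[0, 0, 0, 0, 0, 0, 0, 0, 0, 0, 0, 0, 0, 0, 0, 0, 0, 0, 0, 0, 0, 0, 0, 0], hand=0)

```text
time: 12.5
position: [0.5612, -0.1651, 0.1538]
tcp_rot: [0.973, 0.232, 0.001, -0.0]
contact_force: [0.4, 1.1, 3.2]
opening: 0.0243
```

Run:
```python
from h import *
s=monitor.state(); print(s["position"],s["contact_force"],s["opening"],s["time"],s["joint_positions"])
p,d=eyes.get_image("side"); cv2.imwrite("pics/s7.png",p[100:292,130:386].repeat(3,0).repeat(3,1))
```

```text
[ 0.56116032 -0.16507915  0.15378507] [0.41850196 1.14027742 3.24499504] 0.02429564950568453 12.5 [ 0.47948744  0.52896505 -0.36618149  1.71840252  0.22589224  0.934909
 -1.07735459]
```

View pics/s7.png

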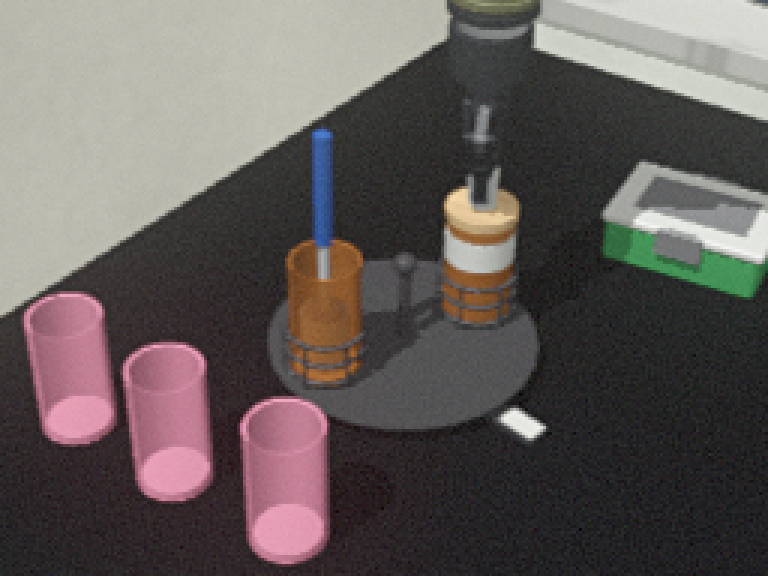

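The gripper holds the knob (opening 24.3 mm) and both jars still look seated. Next I'll compute the arc rows: about −78° about (0.591,−0.0855), with the tool orientation kept fixed.

```bash
cat >> h.py <<'E'
def arc(axis,p0,th0,th1,n):
    R=Rn.from_quat(monitor.state()["tcp_rot"]).as_matrix()
    r=.085; w=np.linspace(0,1,n+1); th=np.radians(th0+(th1-th0)*w)
    X=np.stack([axis[0]+r*np.cos(th),axis[1]+r*np.sin(th),0*th],1)
    return np.diff(X,axis=0)@R*1000
E
python3 - <<'E'
from h import *
t=arc((.591,-.0855),None,249.3,170.9,24); print(np.round(t[:,:2],1).tolist()); print(t[:8].sum(0),t[8:16].sum(0),t[16:].sum(0))
E
```

```text
[[-3.2, -3.7], [-3.0, -3.8], [-2.7, -4.0], [-2.5, -4.2], [-2.3, -4.3], [-2.0, -4.4], [-1.8, -4.5], [-1.5, -4.6], [-1.2, -4.7], [-1.0, -4.8], [-0.7, -4.8], [-0.4, -4.8], [-0.1, -4.8], [0.1, -4.8], [0.4, -4.8], [0.7, -4.8], [1.0, -4.7], [1.2, -4.7], [1.5, -4.6], [1.8, -4.5], [2.0, -4.4], [2.3, -4.3], [2.5, -4.1], [2.7, -4.0]]
[-1.88370521e+01 -3.35017412e+01 -3.08856721e-02] [-2.15514742e+00 -3.83739150e+01 -1.17775785e-02] [ 1.49673923e+01 -3.54002715e+01  9.73852394e-03]
```

Request:
apply_moves(steps=[-1.6, -1.8, 0, 0, 0, 0, -1.6, -1.9, 0, 0, 0, 0, -3.0, -3.8, 0, 0, 0, 0, -2.7, -4.0, 0, 0, 0, 0, -2.5, -4.2, 0, 0, 0, 0, -2.3, -4.3, 0, 0, 0, 0, -2.0, -4.4, 0, 0, 0, 0, 0, 0, 0, 0, 0, 0])

```text
time: 13.55
position: [0.5365, -0.1505, 0.1539]
tcp_rot: [0.973, 0.232, 0.001, 0.0]
contact_force: [4.1, 2.4, 5.9]
opening: 0.0242
```

Run:
```python
from h import *
s=monitor.state(); print(s["position"],s["contact_force"],s["moment"],s["opening"],s["time"])
p,d=eyes.get_image("side"); cv2.imwrite("pics/s8.png",p[100:292,130:386].repeat(3,0).repeat(3,1))
```

```text
[ 0.53646605 -0.15046574  0.15387609] [4.05169445 2.44098575 5.85699468] [ 0.36132699 -1.20646129 -0.25654337] 0.02418016037282558 13.55
```

View pics/s8.png

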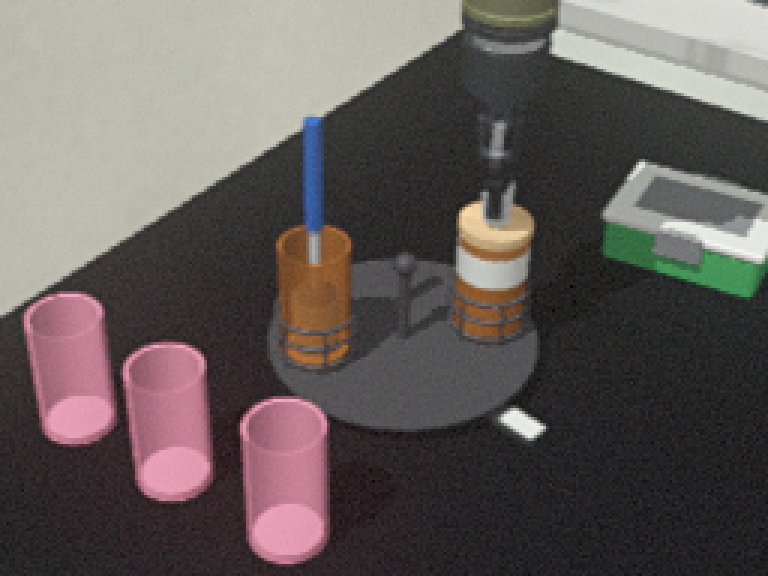

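The carousel follows, with both jars upright in their cups and side forces of about 4 to 6 N. Continuing.

Request:
apply_moves(steps=[-1.0, -2.2, 0, 0, 0, 0, -1.6, -4.5, 0, 0, 0, 0, -1.4, -4.6, 0, 0, 0, 0, -1.2, -4.7, 0, 0, 0, 0, -0.9, -4.8, 0, 0, 0, 0, -0.7, -4.8, 0, 0, 0, 0, -0.4, -4.8, 0, 0, 0, 0, -0.1, -4.8, 0, 0, 0, 0])

```text
time: 14.6
position: [0.515, -0.1238, 0.1539]
tcp_rot: [0.973, 0.232, 0.002, 0.001]
contact_force: [6.0, -1.7, 2.9]
opening: 0.0247
```

Run:
```python
from h import *
s=monitor.state(); print(s["position"],s["contact_force"],s["moment"],s["opening"],s["time"])
p=s["position"][:2]-np.array([.591,-.0855]); print(np.hypot(*p),np.degrees(np.arctan2(*p[::-1]))%360)
```

```text
[ 0.51501729 -0.12381281  0.15391645] [ 5.98479655 -1.66026191  2.8794881 ] [-0.66697235 -1.95841286 -0.27986564] 0.024738888497686014 14.6
0.08509549535662478 206.75864025708142
```

Run:
```python
from h import *
t=arc((.591,-.0855),None,206.76,170.9,11); 
R=Rn.from_quat(monitor.state()["tcp_rot"]).as_matrix()
t+= np.array([.0015,0,0])@R*1000/11
print(np.round(t[:,:2],1).tolist())
```

```text
[[0.3, -4.8], [0.5, -4.8], [0.8, -4.7], [1.1, -4.7], [1.3, -4.6], [1.6, -4.5], [1.9, -4.4], [2.1, -4.3], [2.4, -4.2], [2.6, -4.1], [2.8, -3.9]]
```

Request:
apply_moves(steps=[0.6, -4.8, 0, 0, 0, 0, 0.8, -4.8, 0, 0, 0, 0, 0.9, -4.7, 0, 0, 0, 0, 1.1, -4.7, 0, 0, 0, 0, 1.3, -4.6, 0, 0, 0, 0, 1.6, -4.5, 0, 0, 0, 0, 1.9, -4.4, 0, 0, 0, 0, 2.1, -4.3, 0, 0, 0, 0])

```text
time: 15.6
position: [0.5068, -0.0873, 0.1536]
tcp_rot: [0.973, 0.231, 0.001, 0.001]
contact_force: [4.6, -4.7, 3.0]
opening: 0.0241
```

Request:
apply_moves(steps=[2.4, -4.2, 0, 0, 0, 0, 2.2, -4.1, 0, 0, 0, 0, 1.4, -2.0, 0, 0, 0, 0, 1.4, -1.9, 0, 0, 0, 0, 0, 0, 0, 0, 0, 0, 0, 0, 0, 0, 0, 0])

```text
time: 16.35
position: [0.5073, -0.0728, 0.1535]
tcp_rot: [0.973, 0.232, 0.0, 0.001]
contact_force: [4.4, -3.9, 3.7]
opening: 0.0248
```

Run:
```python
from h import *
s=monitor.state(); print(s["position"],s["contact_force"],s["moment"],s["opening"],s["time"])
for n in ("side","top","wrist"):
    C=cal(n); p,d=eyes.get_image(n); cv2.imwrite(f"pics/{n}9.png",p); np.save(f"pics/{n}9.npy",d)
a=cv2.imread("pics/top9.png")[150:260,220:340];b=cv2.imread("pics/side9.png")[120:270,200:350]
cv2.imwrite("pics/z9.png",cv2.hconcat([cv2.resize(a,(400,400),interpolation=2),cv2.resize(b,(400,400),interpolation=2)]))
```

```text
[ 0.50728024 -0.07275961  0.15349093] [ 4.39958658 -3.90370215  3.72975881] [-1.42176045 -1.21800467 -0.20673435] 0.024849398450540416 16.35
```

View pics/z9.png

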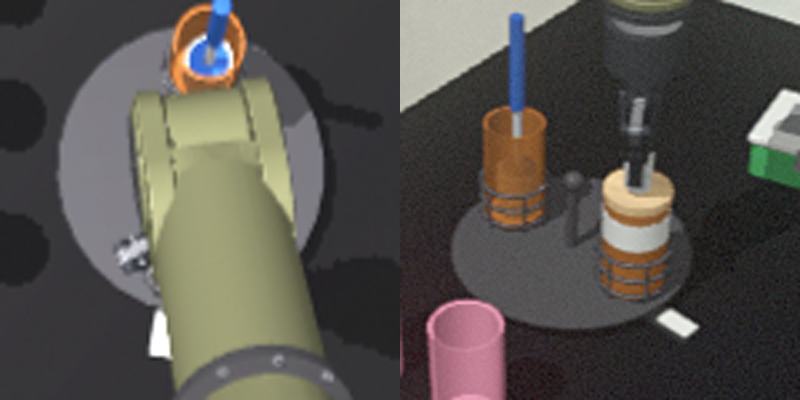

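View pics/wrist9.png

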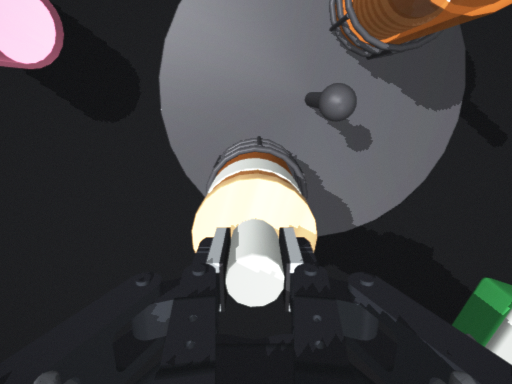

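The marked jar is now at the front, gripped, and roughly in line with the post and the white mark. The open jar with its brush is at the back. Next I'll check alignment with numbers.

Run:
```python
from h import *
S=cal("side"); im=cv2.imread("pics/side9.png"); d=np.load("pics/side9.npy"); P=cloud(S,d); h=cv2.cvtColor(im,cv2.COLOR_BGR2HSV)
v,u=np.mgrid[0:384,0:512]; roi=(u>270)&(u<335)&(v>180)&(v<225)
m=roi&(h[...,1]<60)&(h[...,2]>140)&(d>0); q=P[m]; q=q[(q[:,2]>.05)&(q[:,2]<.135)]
print("band",len(q),np.median(q,0))
from scipy.optimize import least_squares
f=least_squares(lambda c:np.hypot(*(q[:,:2]-c).T)-.033,[.507,-.07],loss="soft_l1",f_scale=.001); print("band axis",f.x)
roi=(u>265)&(u<335)&(v>165)&(v<215)
m=roi&(d>0)&(h[...,0]<25)&(h[...,1]>40)&(h[...,2]>120); q=P[m]; q=q[(q[:,2]>.139)&(q[:,2]<.149)]; print("lid top",len(q),(q.min(0)+q.max(0))/2,q.max(0)-q.min(0),np.median(q[:,2]))
# same band fit on the initial picture
im=cv2.imread("pics/side0.png"); d=np.load("pics/side0.npy"); P0=cloud(S,d); h0=cv2.cvtColor(im,cv2.COLOR_BGR2HSV)
m=(u>275)&(u<305)&(v>175)&(v<195)&(h0[...,1]<60)&(h0[...,2]>140); q=P0[m]; q=q[(q[:,2]>.05)&(q[:,2]<.135)]
g=least_squares(lambda c:np.hypot(*(q[:,:2]-c).T)-.033,[.557,-.163],loss="soft_l1",f_scale=.001); print("initial band axis",g.x)
# brush now
bl=(h[...,0]>100)&(h[...,0]<130)&(h[...,1]>120)&(h[...,2]>50)&(u>220)&(u<260)&(v>115)&(v<180)
q=P[bl]; q=q[(q[:,2]>.15)&(q[:,2]<.28)]
b=least_squares(lambda c:np.hypot(*(q[:,:2]-c).T)-.008,[.67,-.1],loss="soft_l1",f_scale=.001); print("brush",b.x,q[:,2].max())
ax=np.array([.590,-.085]); mk=np.array([.4400,-.0606])
e=(mk-ax)/np.linalg.norm(mk-ax); fr=ax+.085*e; print("front",fr,"err",np.linalg.norm(f.x-fr),np.linalg.norm(monitor.state()["position"][:2]-fr), "brush-based", 2*ax-b.x)
```

```text
band 229 [ 0.48824898 -0.04600877  0.10245082]
band axis [ 0.50261382 -0.07381656]
lid top 216 [ 0.50201218 -0.07199122  0.14276211] [0.06731991 0.06806883 0.00750591] 0.14160697110667017
initial band axis [ 0.55530365 -0.16454661]
brush [ 0.67078472 -0.09957734] 0.2693757206566515
front [ 0.50610273 -0.07135271] err 0.004271196058950084 0.001825444827127492 brush-based [ 0.50921528 -0.07042266]
```

The jar axis measures 2 to 4 mm from the front point by three routes, against a 15 mm tolerance. The lid top is at 0.142 m (seated), and the brush top at 0.269 m means it is on the floor. I'll hold briefly, check it is still, and hand in.

Request:
apply_moves(steps=[0, 0, 0, 0, 0, 0, 0, 0, 0, 0, 0, 0, 0, 0, 0, 0, 0, 0, 0, 0, 0, 0, 0, 0])

```text
time: 17.0
position: [0.5073, -0.0728, 0.1535]
tcp_rot: [0.973, 0.232, 0.0, 0.001]
contact_force: [4.7, -3.7, 3.4]
opening: 0.0246
```

Run:
```python
from cell import monitor, ticket
import numpy as np
s=monitor.state(); print(s["position"],s["contact_force"],s["opening"],np.abs(s["dq"]).max(),s["time"])
print(ticket.hand_in())
```

```text
[ 0.50727458 -0.07276285  0.15347512] [ 4.73710766 -3.71002125  3.44370903] 0.024562333793499886 0.0018758916441434664 17.0
the job is handed in; nothing more can be done
None
```

I scrubbed the open jar with two full strokes of about 49 mm up and back down, and let the brush go standing in its jar. I then turned the carousel about 78° by the white knob, bringing the marked jar to the front. The job was handed in at 17 s with the knob still gripped.

**Last checks:**
- **Alignment:** the marked jar's axis measured about 2 mm (tool position) and 4 mm (white band fit) from the front point. Working back from the brush gave about 3 mm. The tolerance is 15 mm.
- **Jars and brush:** the lid top was at 0.142 m, so the marked jar is seated, and both jars looked upright in their cups. The brush top was at 0.269 m, so it is on the jar's floor.
- **Hold:** the arm was still. The fingers had closed to 24.6 mm on the 26 mm knob, with a steady side force of about 6 N on the tool.

The wrist camera and the fixed cameras disagreed by 2 to 3 mm, well within the tolerance. I did not measure the lunch box, can opener and spoon rest again at the end. The arm never went near them at a height that could touch them.

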